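Hold an unmeasured power tube in the V-rest of the code reader

ROBOT

A 7-joint arm with a two-finger parallel gripper is mounted at the origin on the work surface. World frame = base frame: x ahead of the robot, y to its left, z up, the work surface at z = 0. Lengths are in m, angles in degrees, forces in N, time in s.
With the tool pointing down it reaches from about 0.35 to 0.9 m from the base axis. Payload 8.1 kg.
Tool frame: the origin (TCP) lies midway between the tips of the shut fingers; the grasp point (between the pads) lies manip.grasp_offset behind it (manip.grasp_offset is the distance from the TCP to the grasp point, in m); z points along the fingers, y is the line along which they close (so a half turn about z gives the same grasp; the last joint's range is limited). The gripper opens to 92 mm and grips with 3 to 60 N. Pads are 19 mm wide; open, the fingers measure 130 mm over their backs; the gripper's body (75 mm by 190 mm) begins 47 mm behind the grasp point.
Start: joints at [-5.879, 24.895, 1.432, 90.138, -0.665, 64.973, -4.303], TCP at [0.625, -0, 0.227] pointing down, gripper open.
Joint ranges: [-149.89, 149.89], [-25.12, 119.58], [-72.63, 75.52], [4.76, 147.25], [-75.54, 255.54], [6.69, 114.76], [-157.13, 157.13]. Speed limits (degrees/s): [127.2, 127.2, 172.46, 172.46, 180, 180, 180].

INTERFACE

Orientations are given as a 3x3 rotation matrix whose columns are the frame's x, y, z axes.
In Python, from plant import manip gives the robot as it stands.
- The arm moves only by the shell command python3 -m jog 'ROWS' [FORCE]. ROWS is JSON, a list that holds one entry, the list of rows, each a list of 7 numbers: the shift along the tool's x, y, z in cm, then the turn, a rotation vector about the tool's x, y, z in units of 10 degrees (1.0 is 10 degrees), then the finger opening in cm, from 0 to 9.18. A call has 1 to 10 rows; each row is the pose to reach, as a shift and turn from the pose commanded when the call began, along the tool's axes at that moment; what a row does not reach only later rows make up. A row lasts 1/8 s, in which the tool goes at most 62.5 mm and 10.7 degrees, less where a joint would pass 70% of its speed; a pose out of reach is approached as far as the arm can. A call with a gripper value outside its range is refused whole. The fingers move at their own pace and stop on an object; FORCE is the grip in N (left out, the last holds). Time passes only in rows, so rows that repeat a pose let the fingers close. It gives the time, the measured TCP pose, the force, the opening and the grip force at its end, in the units of the state.
- manip.observe(): the state, without advancing time (a new reading comes with each control period).
- manip.grab_frame(name): name is "scene" or "side" or "wrist"; returns a dict with "color" (420x560x3 uint8, blue, green, red), "mtx" (3x3 intrinsics, pixels), "world_from_camera" (4x4, takes a point from camera to world coordinates). Camera axes: x right, y up, looking along -z (the intrinsics and any distortion apply to the point x, -y, -z); pixel columns grow to the right and rows downward; lengths in m; the calibration is good to about 2 mm. A picture is of the moment at which its call begins. There is no depth.
- manip.finish_job(): hands the job in; it is judged then, once.
The state is a dict: "time_s": time; "q": joint angles; "joint_vel": joint speeds; "joint_efforts": joint torques, N m; "ee_pos": TCP position; "orientation": TCP orientation; "ft_force": force on the tool from outside, world axes, zero at the start; "moment": the same for the moment, N m; "opening": finger opening in m; "finger_force": force on a finger pad.
Only numpy, scipy, OpenCV 4.12 (cv2) and the standard library are available. Lean on these libraries where they do the work, as an engineer would, in place of code of your own. Each camera call takes 0.05 s, during which the arm holds its last target. There are 200 camera calls.

TASK

One of the four glass power tubes in the cardboard box has no paper tag yet: lift it out and bring it to the small code reader, its foot on the reader's base plate or just above it. Press it upright into the sprung, swivelling V-rest so that both faces of the V bear on the glass and the V-rest is pushed about half-way back on its spring, gently, and finish while still holding it pressed there for the reading. Leave the tagged tubes standing in their cells and the other things on the bench where they are.

Things in the scene. Friction and masses are not known exactly. Their poses are not given: they have to be found in the camera images.
- tube_bare: the tube to take, the only one without a paper tag: 109 mm tall, about 70 g, upright. Origin at the centre of its foot (pin tips), z up its axis. Above the foot: pins to 11 mm, brown base 31 mm wide to 34, straight glass 33 mm wide from 34 to 99 (silver from 76), rounded top to 109. Its foot is 3 mm above the bench in the box; finger tips 72 mm above the foot clear the box walls and the V-rest
- tube_tag_a: tube of the same size with a white paper tag pinned on top (26 x 38 mm, red pin head); to be left
- tube_tag_b: tube of the same size with a white paper tag (dark pin head); to be left
- tube_tag_c: tube of the same size with a white paper tag (red pin head); to be left
- tube_box: cardboard box, fixed, 105 (x) by 250 (y) by 62 mm high, walls and floor 3 mm, origin at the centre of its underside. Partitions, as high: 2 cells in x (centres -25.5, 25.5) by 5 in y (-98.8, -49.4, 0, 49.4, 98.8). Tubes, tops 112 mm above the bench, stand in end and middle columns only: the next cells in +y and -y of each tube are empty, so fingers go on its +y and -y sides
- reader: code reader, fixed: aluminium plate 205 x 100 mm, top 12 mm above the bench, and a small black camera (top at 83 mm) behind the V-rest. Origin on the bench under the axis of a seated tube, V-rest at rest; x points from the V's open front to the camera: the way the tube is pressed. The plate reaches from x = -40 to 165 mm; the space in front of the V (its -x side) and above it is free
- v_left (a point): mid-height of the line where a seated tube touches the left (+y of the reader) flat face of the upright 90 degree V, black, 18 mm long, from 48 to 74 mm above the bench (36 to 62 mm above the foot of a tube standing on the plate); moves with the V-rest
- v_right (a point): the same on the right (-y of the reader) face
- v_slide (a joint): how far the V-rest has been pushed back along the reader's +x: 0 at rest, 0.010 m at its stop. A spring pushes it forward: about 2.3 N to start it, 4.5 N half-way, 6.8 N at the stop. On this slide the V swivels freely, up to 8 degrees either way, on an upright pin 30 mm behind the seated tube's axis, so that it settles evenly on a tube up to about 3 mm off centre
- v_seat (a point): point on the axis of a seated tube, at the height of the base plate's top (where the tube's foot then is); it moves with the V-rest
- screwdriver: screwdriver, 160 mm, lying; origin about its middle; to be left alone
- carton: upright single-tube carton 42 x 42 x 118 mm; origin at the centre of its underside; to be left alone
- tape: roll of tape, 90 mm in diameter, 19 mm high; origin at the centre of its underside; to be left alone
- caliper: digital caliper, 210 mm long, lying; origin at the middle of its beam; to be left alone
- pin_dish: small white dish, 70 mm in diameter, 30 mm high; origin at the centre of its underside; to be left alone

How it is judged:
By the outcome, as a careful person would: the job done as asked, in the order asked, and still so for the second after the job is handed in, while the arm keeps its last pose, push and grip.
It also fails if it takes over 48 s, if anything falls off the work surface, if the arm or the gripper's body presses on something with over 40 N, if the wrist force passes 120 N, or if a joint passes its speed limit or range.

## Working session

There is one attempt and no reset: what is moved stays moved. The work goes in short steps, Python scripts to look and compute and a shell command to move; the robot and the scene stay as the last step left them, time stands still between calls to the robot, and variables do not carry over. Pictures are saved under pics/ and viewed, at most 10 in all, crops included, and the job is handed in when it is done.

```bash
mkdir -p pics; ls; python3 - <<'E'
from plant import manip
import cv2
s=manip.observe(); print(s, manip.grasp_offset)
for n in ("scene","side"):
    f=manip.grab_frame(n); cv2.imwrite(f"pics/{n}0.png",f["color"]); print(n,f["mtx"].tolist(),f["world_from_camera"].round(4).tolist(),[k for k in f])
E
```

```text
pics
{'time_s': 0.0, 'q': array([-5.87693591, 24.93715488,  1.42921332, 90.18949687, -0.66651977,
       64.97074041, -4.30328985]), 'joint_vel': array([-0.0144331 , -0.02688861, -0.10260759, -0.05477111,  0.06711218,
        0.03948385, -0.12448071]), 'joint_efforts': array([ 3.89017032e-04, -6.67853522e+01,  9.84863900e-01, -3.14464223e+01,
       -6.05165795e-02,  4.27553023e-02,  1.12382318e-04]), 'ee_pos': array([ 6.24497631e-01, -4.65864864e-05,  2.25934315e-01]), 'orientation': array([[ 9.26150077e-05,  9.99998792e-01, -1.55180997e-03],
       [ 9.99999991e-01, -9.27703703e-05, -1.00045333e-04],
       [-1.00189174e-04, -1.55180069e-03, -9.99998791e-01]]), 'ft_force': array([-0.19940265, -0.26760784,  0.20729036]), 'moment': array([-0.00978319,  0.02154765,  0.00268396]), 'finger_force': 0.0, 'opening': 0.0918711141293994} 0.0188
scene [[403.3863001825032, 0.0, 273.83928542200044], [0.0, 403.3863001825032, 211.4515183862737], [0.0, 0.0, 1.0]] [[0.6455, -0.5512, 0.5287, 1.221], [0.7637, 0.4555, -0.4575, -0.5818], [0.0114, 0.699, 0.715, 0.9716], [0.0, 0.0, 0.0, 1.0]] ['color', 'mtx', 'world_from_camera']
side [[514.203360750596, 0.0, 282.7475202694633], [0.0, 514.203360750596, 209.66527895602474], [0.0, 0.0, 1.0]] [[-0.7461, 0.4977, -0.4423, -0.012], [-0.6658, -0.5668, 0.4852, 0.6178], [-0.0092, 0.6565, 0.7543, 1.0872], [0.0, 0.0, 0.0, 1.0]] ['color', 'mtx', 'world_from_camera']
```

View pics/scene0.png

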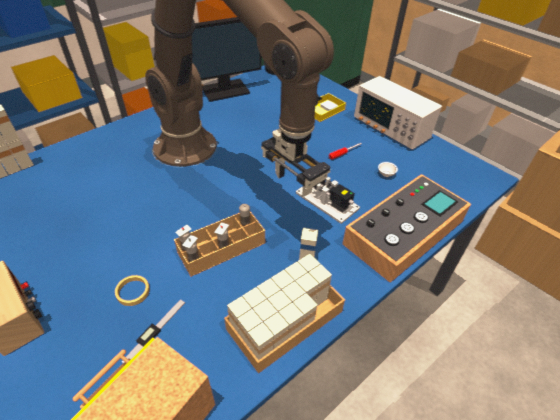

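View pics/side0.png

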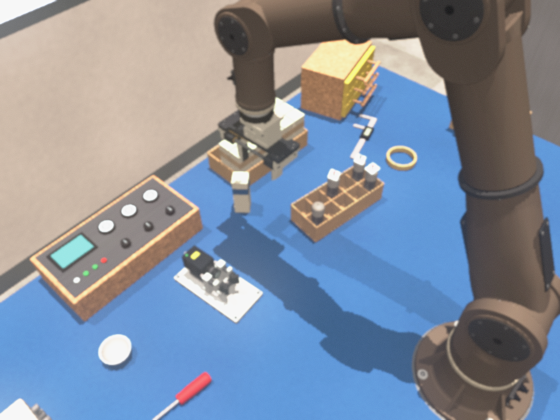

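The untagged tube is at about (245,212) in scene and (318,211) in side. The reader plate is at about (328,195) in scene and (218,288) in side. I'll enlarge both.

```bash
python3 - <<'E'
import cv2,numpy as np
a=cv2.imread("pics/scene0.png")[160:275,165:365]; b=cv2.imread("pics/side0.png")[150:325,165:395]
cv2.imwrite("pics/c0.png",cv2.resize(a,None,fx=4,fy=4,interpolation=cv2.INTER_CUBIC))
cv2.imwrite("pics/c1.png",cv2.resize(b,None,fx=3.4,fy=3.4,interpolation=cv2.INTER_CUBIC))
E
```

```text
(no output)
```

View pics/c0.png

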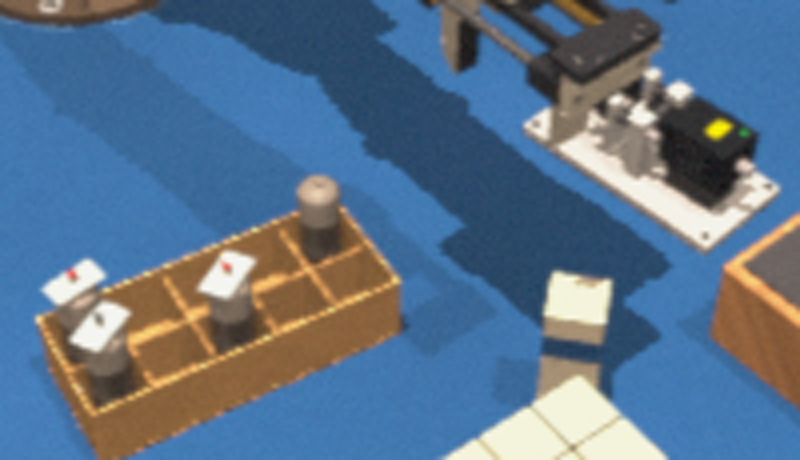

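View pics/c1.png

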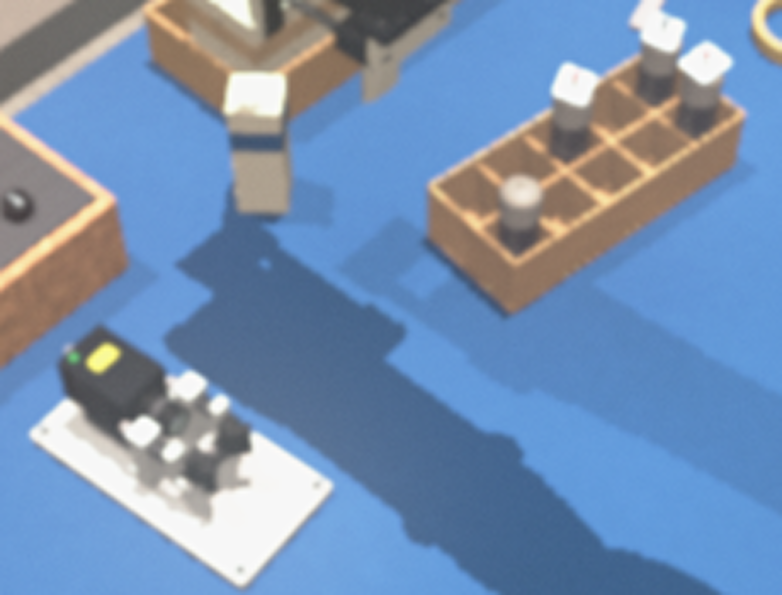

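The crops show three plate corners in each view, the box's four rim corners, and the bare tube's dome: c0 (319,190), c1 (520,190). I'll cast rays from these.

```bash
cat > h.py <<'E'
import numpy as np
def ray(f,uv):
    M=np.array(f["world_from_camera"]);d=np.linalg.solve(f["mtx"],[uv[0],uv[1],1.])
    return M[:3,3],M[:3,:3]@(d*[1,-1,-1])
def onz(f,uv,z):
    o,d=ray(f,uv);return o+d*(z-o[2])/d[2]
def tri(*a):
    A=0;b=0
    for f,uv in a:
        o,d=ray(f,uv);d=d/np.linalg.norm(d);P=np.eye(3)-np.outer(d,d);A=A+P;b=b+P@o
    return np.linalg.solve(A,b)
E
python3 - <<'E'
from plant import manip
from h import *
S=manip.grab_frame("scene");D=manip.grab_frame("side")
s=lambda u,v:(165+u/4-.4,160+v/4-.4)
d=lambda u,v:(165+u/3.4-.35,150+v/3.4-.35)
p=lambda t,x:print(t,(1000*np.array(x)).round(1).tolist())
for u in [(523,127),(778,187),(705,248)]:p("plateS",onz(S,s(*u),.012))
for u in [(332,485),(240,588),(30,433)]:p("plateD",onz(D,d(*u),.012))
for a,b in zip([(340,208),(400,280),(98,410),(38,320)],[(515,260),(430,187),(645,58),(743,113)]):
    p("boxS",onz(S,s(*a),.062));p("boxD",onz(D,d(*b),.062)); p("tri",tri((S,s(*a)),(D,d(*b))))
p("tube",tri((S,s(319,192)),(D,d(520,195))))
E
```

```text
plateS [484.3, 153.8, 12.0]
plateS [676.7, 269.9, 12.0]
plateS [685.7, 170.6, 12.0]
plateD [478.4, 157.9, 12.0]
plateD [469.4, 259.4, 12.0]
plateD [675.0, 272.2, 12.0]
boxS [500.3, -59.1, 62.0]
boxD [487.4, -56.4, 62.0]
tri [492.6, -57.7, 55.8]
boxS [589.2, -70.8, 62.0]
boxD [584.2, -69.6, 62.0]
tri [586.5, -70.3, 59.5]
boxS [548.8, -310.8, 62.0]
boxD [543.9, -297.0, 62.0]
tri [546.2, -306.6, 54.7]
boxS [450.0, -300.8, 62.0]
boxD [446.0, -297.9, 62.0]
tri [447.4, -300.1, 59.2]
tube [506.3, -82.7, 99.6]
```

```bash
python3 -m jog '[[[-8.1,-11.7,0,0,0,-7.94,9],[-8.1,-11.7,0,0,0,-7.94,9],[-8.1,-11.7,0,0,0,-7.94,9],[-8.1,-11.7,0,0,0,-7.94,9],[-8.1,-11.7,0,0,0,-7.94,9],[-8.1,-11.7,0,0,0,-7.94,9],[-8.1,-11.7,0,0,0,-7.94,9],[-8.1,-11.7,0,0,0,-7.94,9],[-8.1,-11.7,0,0,0,-7.94,9]]]'
python3 - <<'E'
from plant import manip
import cv2
f=manip.grab_frame("wrist");cv2.imwrite("pics/w1.png",f["color"]);print(f["mtx"].tolist(),f["world_from_camera"].round(4).tolist())
for n in("scene","side"):cv2.imwrite(f"pics/{n}1.png",manip.grab_frame(n)["color"])
E
```

```text
time_s: 1.32
ee_pos: [0.5078, -0.0811, 0.2266]
orientation: [[-0.983, 0.185, -0.0], [0.185, 0.983, 0.0], [0.0, 0.0, -1.0]]
ft_force: [0.4, -0.3, 0.1]
opening: 0.09
finger_force: 0.0
[[348.4670339741713, 0.0, 282.09349552496], [0.0, 348.4670339741713, 206.6886789233155], [0.0, 0.0, 1.0]] [[0.1854, -0.9388, -0.2903, 0.4289], [0.9827, 0.177, 0.0554, -0.0667], [-0.0006, -0.2955, 0.9553, 0.3852], [0.0, 0.0, 0.0, 1.0]]
```

View pics/w1.png

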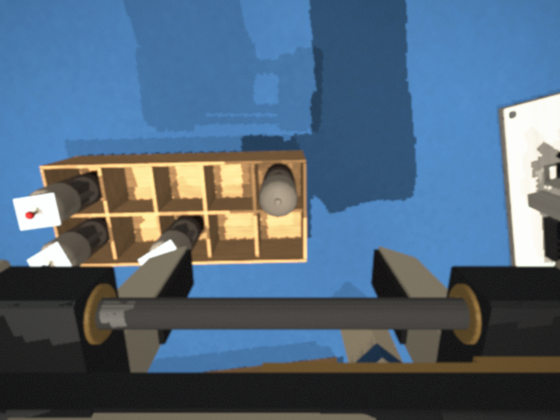

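Wrist view: the bare tube's top nub is at (278,201), and the box rim corners are near (305,152), (306,261), (42,166).

```bash
python3 - <<'E'
from plant import manip
from h import *
W=manip.grab_frame("wrist")
p=lambda t,x:print(t,(1000*np.array(x)).round(1).tolist())
p("top",onz(W,(278,201),.112))
for u in[(305,152),(306,261),(42,166)]:p("rim",onz(W,u,.062))
for u in[(501,107),(514,266)]:p("plate",onz(W,u,.012))
E
```

```text
top [506.6, -84.9, 112.0]
rim [479.0, -54.7, 62.0]
rim [588.7, -72.2, 62.0]
rim [446.0, -299.2, 62.0]
plate [478.7, 153.2, 12.0]
plate [665.6, 167.6, 12.0]
```

```bash
python3 -m jog '[[[0.07,-0.32,3,0,0,0,9],[0.07,-0.32,7,0,0,0,9],[0.07,-0.32,11,0,0,0,9],[0.07,-0.32,14,0,0,0,9],[0.07,-0.32,15.1,0,0,0,9],[0.07,-0.32,15.1,0,0,0,6],[0.07,-0.32,15.1,0,0,0,4],[0.07,-0.32,15.1,0,0,0,3],[0.07,-0.32,15.1,0,0,0,2.5],[0.07,-0.32,15.1,0,0,0,2.5]]]' 25
python3 -m jog '[[[0,0,0,0,0,0,2.5],[0,0,0,0,0,0,2.5],[0,0,0,0,0,0,2.5]]]' 30
```

```text
time_s: 2.78
ee_pos: [0.5069, -0.0841, 0.0761]
orientation: [[-0.983, 0.184, 0.001], [0.184, 0.983, -0.0], [-0.001, 0.0, -1.0]]
ft_force: [0.7, -0.5, 0.1]
opening: 0.0448
finger_force: 0.0
time_s: 3.15
ee_pos: [0.5068, -0.084, 0.0758]
orientation: [[-0.983, 0.184, 0.0], [0.184, 0.983, -0.0], [-0.0, -0.0, -1.0]]
ft_force: [0.1, 1.1, 1.6]
opening: 0.0323
finger_force: 30.0
```

```bash
python3 -m jog '[[[0,0,-1,0,0,0,2.5],[0,0,-4,0,0,0,2.5],[0,0,-8,0,0,0,2.5],[0,0,-11.5,0,0,0,2.5],[1,2,-12.5,0,0,0,2.5],[3,6,-12.5,0,0,-0.4,2.5],[5.5,11,-12.5,0,0,-0.8,2.5],[7.5,16,-12.5,0,0,-1.2,2.5],[10,21,-12.5,0,0,-1.49,2.5],[11.5,25.5,-12.5,0,0,-1.49,2.5]]]'
python3 -m jog '[[[0.3,0.8,0,0,0,0,2.5],[0.37,1.5,0,0,0,0,2.5],[0.37,1.5,0,0,0,0,2.5],[0.37,1.5,0,0,0,0,2.5]]]'
python3 - <<'E'
from plant import manip
import cv2,numpy as np
print(manip.observe()["finger_force"])
I={n:manip.grab_frame(n)["color"] for n in("wrist","scene","side")}
for n in I:cv2.imwrite(f"pics/{n}2.png",I[n])
a=cv2.resize(I["scene"][130:250,230:390],(480,360),interpolation=2);b=cv2.resize(I["side"][200:330,160:333],(480,360),interpolation=2)
cv2.imwrite("pics/m2.png",np.hstack([cv2.resize(I["wrist"],(480,360)),]) )
cv2.imwrite("pics/m3.png",np.hstack([cv2.resize(a,(400,300)),cv2.resize(b,(400,300))]))
E
```

```text
time_s: 4.4
ee_pos: [0.4396, 0.1897, 0.2015]
orientation: [[-0.997, -0.077, 0.001], [-0.077, 0.997, 0.0], [-0.001, 0.0, -1.0]]
ft_force: [1.6, -0.0, -1.1]
opening: 0.0321
finger_force: 30.0
time_s: 4.9
ee_pos: [0.4362, 0.2012, 0.2007]
orientation: [[-0.997, -0.073, -0.0], [-0.073, 0.997, -0.001], [0.0, -0.001, -1.0]]
ft_force: [0.0, -0.2, -0.8]
opening: 0.0324
finger_force: 30.0
29.989546537399292
```

View pics/wrist2.png

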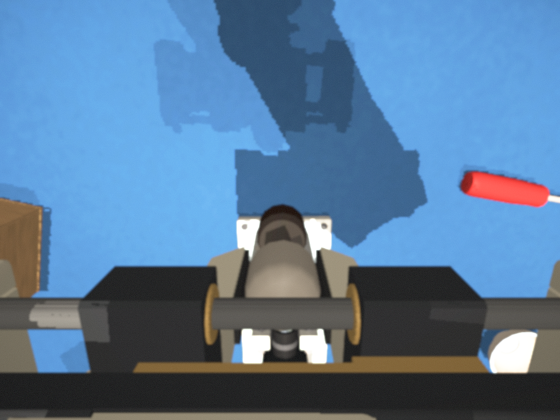

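View pics/m3.png

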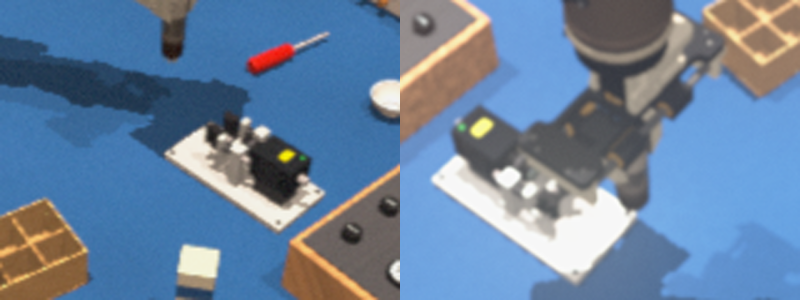

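Wrist view: the plate's front corners are at about (238,217) and (330,217). In scene (m3, left half) the plate corners are at (167,152), (277,229) and (325,192), and the V faces' tops are at (212,126) and (231,113).

```bash
python3 - <<'E'
from plant import manip
from h import *
import cv2
F={n:manip.grab_frame(n) for n in("scene","side","wrist")}
p=lambda t,x:print(t,(1000*np.array(x)).round(1).tolist())
for n,im,(x0,y0,x1,y1) in (("scene","scene2",(280,165,370,230)),("side","side0",(170,240,265,320)),("wrist","wrist2",(225,205,345,300))):
    c=cv2.imread(f"pics/{im}.png");h=cv2.cvtColor(c,cv2.COLOR_BGR2HSV)
    m=((h[...,1]<70)&(h[...,2]>150)).astype(np.uint8);z=np.zeros_like(m);z[y0:y1,x0:x1]=m[y0:y1,x0:x1]
    k=max(cv2.findContours(z,0,2)[0],key=cv2.contourArea)
    hull=cv2.convexHull(k);a=cv2.approxPolyDP(hull,3,True)[:,0]
    print(n,cv2.contourArea(k))
    for u in a:p(str(u),onz(F[n],u.astype(float),.012))
sc=lambda u,v:(230+u/2.5-.3,130+v/2.5-.3)
d=lambda u,v:(165+u/3.4-.35,150+v/3.4-.35)
p("vR",onz(F["scene"],sc(212,126),.074));p("vL",onz(F["scene"],sc(231,113),.074))
p("vR",onz(F["side"],d(237,415),.074));p("vL",onz(F["side"],d(207,445),.074))
S=cv2.imread("pics/scene2.png")[165:225,285:345];D=cv2.imread("pics/side0.png")[235:295,200:260]
cv2.imwrite("pics/v.png",np.hstack([cv2.resize(x,(400,400),interpolation=2) for x in(S,D)]))
E
```

```text
scene 581.5
[296 191] [484.4, 156.7, 12.0]
[311 181] [479.6, 234.2, 12.0]
[353 201] [645.9, 273.5, 12.0]
[359 208] [681.7, 263.7, 12.0]
[340 221] [682.1, 170.4, 12.0]
side 2081.0
[262 294] [475.6, 161.9, 12.0]
[240 319] [467.7, 245.4, 12.0]
[230 319] [485.3, 260.9, 12.0]
[174 276] [676.3, 269.3, 12.0]
[184 267] [678.2, 234.8, 12.0]
[231 266] [591.0, 153.9, 12.0]
wrist 1505.5
[304 218] [473.7, 227.2, 12.0]
[331 219] [472.7, 255.7, 12.0]
[344 255] [512.9, 274.6, 12.0]
[344 295] [562.1, 280.9, 12.0]
[333 295] [563.0, 268.4, 12.0]
[313 260] [521.4, 241.5, 12.0]
vR [531.7, 193.8, 74.0]
vL [528.9, 232.7, 74.0]
vR [538.6, 186.9, 74.0]
vL [536.4, 217.9, 74.0]
```

View pics/v.png

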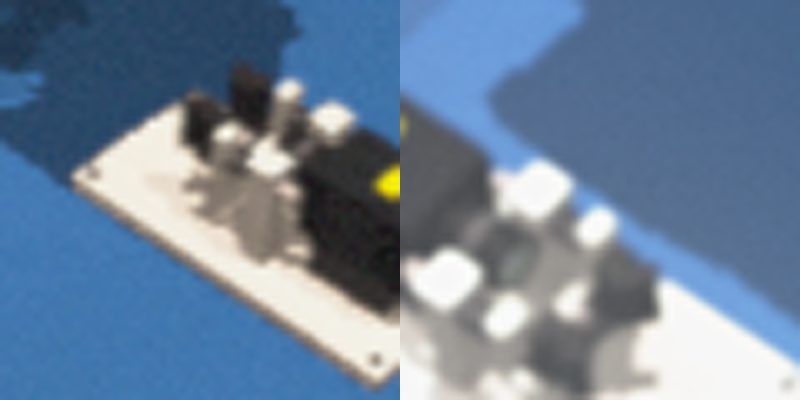

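Scene half of the picture: the V's front tips at their tops are at about (185,93) for the right face and (236,64) for the left. Side half: (658,275) for the right and (588,345) for the left.

```bash
python3 - <<'E'
from plant import manip
from h import *
F={n:manip.grab_frame(n) for n in("scene","side","wrist")}
p=lambda t,x:print(t,(1000*np.array(x)).round(1).tolist())
s=lambda u,v:(285+u/6.667-.4,165+v/6.667-.4)
d=lambda u,v:(200+(u-400)/6.667-.4,235+v/6.667-.4)
for a,b in(((185,93),(658,275)),((236,64),(588,345))):
    p("S",onz(F["scene"],s(*a),.074));p("D",onz(F["side"],d(*b),.074));p("tri",tri((F["scene"],s(*a)),(F["side"],d(*b))))
for u in((238,217),(331,217)):p("wr plate",onz(F["wrist"],u,.012))
# tube foot/dark base edges in wrist
p("S front",onz(F["scene"],s(72,183),.012)); p("S back",onz(F["scene"],s(378,388),.012))
E
```

```text
S [521.4, 193.7, 74.0]
D [523.3, 189.0, 74.0]
tri [522.7, 190.7, 76.5]
S [521.7, 229.8, 74.0]
D [521.0, 225.6, 74.0]
tri [521.6, 227.2, 75.3]
wr plate [477.6, 158.2, 12.0]
wr plate [470.3, 255.8, 12.0]
S front [487.0, 151.5, 12.0]
S back [690.3, 167.8, 12.0]
```

```bash
python3 -m jog '[[[0,0.24,3,0,0,0,2.5],[0,0.24,7,0,0,0,2.5],[0,0.24,10,0,0,0,2.5],[0,0.24,11.4,0,0,0,2.5],[-1.5,0.24,11.4,0,0,0,2.5],[-3.5,0.24,11.4,0,0,0,2.5],[-5.5,0.24,11.4,0,0,0,2.5],[-6.7,0.24,11.4,0,0,0,2.5],[-7,0.24,11.4,0,0,0,2.5],[-7,0.24,11.4,0,0,0,2.5]]]'
python3 - <<'E'
from plant import manip
import cv2,numpy as np
S=manip.grab_frame("scene")["color"];D=manip.grab_frame("side")["color"]
cv2.imwrite("pics/scene3.png",S);cv2.imwrite("pics/side3.png",D)
cv2.imwrite("pics/v3.png",np.hstack([cv2.resize(x,(400,400),interpolation=2) for x in(S[150:220,280:350],D[225:305,190:270])]))
o=manip.observe();print(o["ft_force"],o["ee_pos"])
E
```

```text
time_s: 6.6
ee_pos: [0.5053, 0.2101, 0.0869]
orientation: [[-0.997, -0.075, -0.0], [-0.075, 0.997, 0.0], [0.0, 0.0, -1.0]]
ft_force: [-0.4, -0.6, -0.9]
opening: 0.0325
finger_force: 30.0
[-0.36257783 -0.63366054 -0.53382654] [0.50484254 0.21014011 0.08682247]
```

View pics/v3.png

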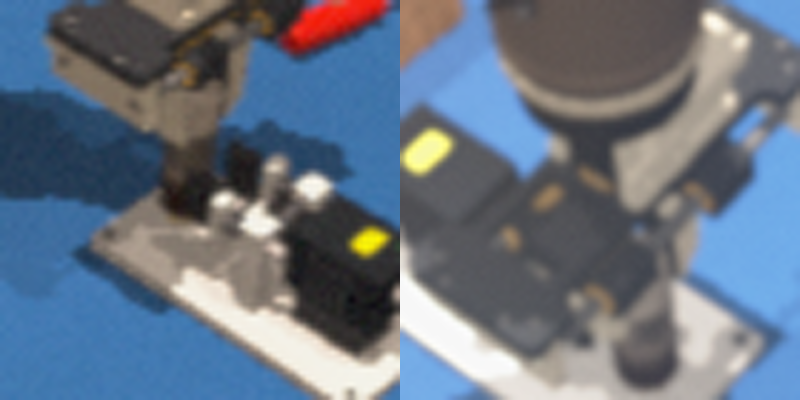

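The tube stands upright just in front of the V (scene half (190,190)), centred between its faces. I'll advance slowly and watch the force.

```bash
python3 -m jog '[[[-0.3,-0.06,0,0,0,0,2.5],[-0.6,-0.06,0,0,0,0,2.5],[-0.8,-0.06,0,0,0,0,2.5],[-0.8,-0.06,0,0,0,0,2.5]]]'; python3 -m jog '[[[-0.1,0,0,0,0,0,2.5],[-0.2,0,0,0,0,0,2.5],[-0.2,0,0,0,0,0,2.5],[-0.2,0,0,0,0,0,2.5]]]'; python3 -m jog '[[[-0.1,0,0,0,0,0,2.5],[-0.2,0,0,0,0,0,2.5],[-0.2,0,0,0,0,0,2.5],[-0.2,0,0,0,0,0,2.5]]]'
```

```text
time_s: 7.2
ee_pos: [0.5137, 0.2101, 0.0867]
orientation: [[-0.997, -0.075, 0.0], [-0.075, 0.997, 0.0], [-0.0, 0.0, -1.0]]
ft_force: [-0.5, -0.4, -0.6]
opening: 0.0323
finger_force: 30.0
time_s: 7.7
ee_pos: [0.5154, 0.2102, 0.0867]
orientation: [[-0.997, -0.075, 0.0], [-0.075, 0.997, -0.0], [-0.0, -0.0, -1.0]]
ft_force: [0.1, -0.4, -1.4]
opening: 0.0323
finger_force: 30.0
time_s: 8.2
ee_pos: [0.5172, 0.2104, 0.0867]
orientation: [[-0.997, -0.075, -0.0], [-0.075, 0.997, -0.0], [0.0, -0.0, -1.0]]
ft_force: [-3.1, 0.5, 0.8]
opening: 0.0323
finger_force: 30.0
```

```bash
python3 -m jog '[[[-0.1,0,0,0,0,0,2.5],[-0.2,0,0,0,0,0,2.5],[-0.2,0,0,0,0,0,2.5],[-0.2,0,0,0,0,0,2.5]]]'; python3 -m jog '[[[-0.1,0,0,0,0,0,2.5],[-0.2,0,0,0,0,0,2.5],[-0.2,0,0,0,0,0,2.5],[-0.2,0,0,0,0,0,2.5]]]'
python3 - <<'E'
from plant import manip
import cv2,numpy as np
f=[];m=[]
for i in range(10):
    S=manip.grab_frame("scene")["color"];o=manip.observe();f.append(o["ft_force"]);m.append(o["moment"])
print(np.mean(f,0),np.std(f,0),np.mean(m,0),o["ee_pos"])
E
```

```text
time_s: 8.7
ee_pos: [0.5193, 0.2106, 0.0867]
orientation: [[-0.997, -0.075, -0.0], [-0.075, 0.997, -0.0], [0.0, 0.0, -1.0]]
ft_force: [-4.1, -0.5, 1.5]
opening: 0.0325
finger_force: 30.0
time_s: 9.2
ee_pos: [0.5214, 0.2107, 0.0867]
orientation: [[-0.997, -0.075, -0.0], [-0.075, 0.997, -0.0], [0.0, -0.0, -1.0]]
ft_force: [-4.5, 0.1, 1.8]
opening: 0.0323
finger_force: 30.0
[-4.76679239  0.13126281  1.62259274] [0.49865701 0.57225674 0.34289155] [0.15818177 1.06081872 0.00742221] [0.52142969 0.21072405 0.0867305 ]
```

```bash
python3 - <<'E'
from plant import manip
import cv2,numpy as np
F=manip.grab_frame("scene");S=F["color"];B=cv2.imread("pics/scene2.png");c=np.s_[155:215,295:335]
cv2.imwrite("pics/v4.png",np.hstack([cv2.resize(x[c],(400,600),interpolation=2) for x in(B,S)]))
# expected tilt: project vertical at tube
M=np.array(F["world_from_camera"])
def pr(P):
    q=M[:3,:3].T@(np.array(P)-M[:3,3]);q=F["mtx"]@(q*[1,-1,-1]);return q[:2]/q[2]
for z in(.013,.047,.085):
  for x in (.516,.521):print(z,x,((pr([x,.2107,z])-[295,155]+.5)*10).round(0))
E
```

```text
0.013 0.516 [189. 344.]
0.013 0.521 [199. 351.]
0.047 0.516 [197. 271.]
0.047 0.521 [207. 279.]
0.085 0.516 [206. 187.]
0.085 0.521 [216. 194.]
```

View pics/v4.png

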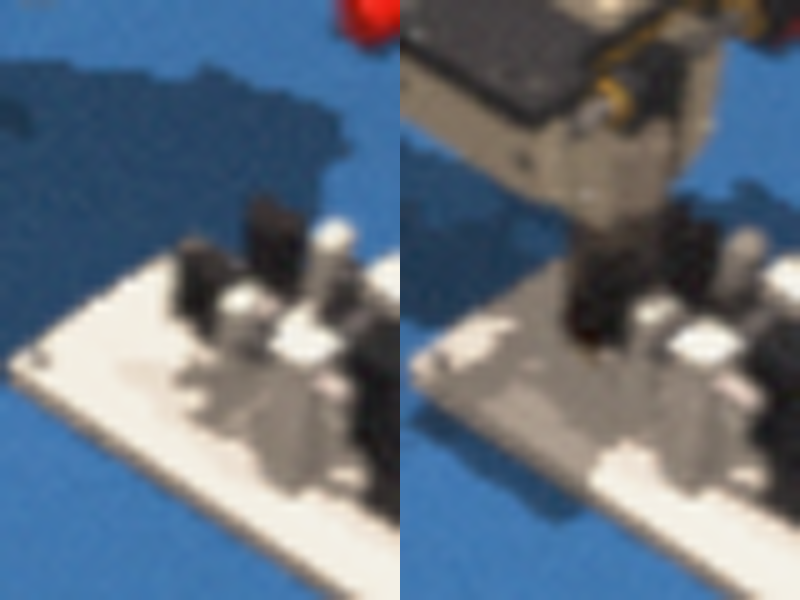

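The V has moved back: its near post went from (240,298) to (255,308), which is about 5 mm. I'll check the tube's lean by comparing its left edge with the picture from before contact.

```bash
python3 - <<'E'
from plant import manip
import cv2,numpy as np
A=cv2.imread("pics/scene3.png").astype(float).sum(2);B=np.mean([manip.grab_frame("scene")["color"].astype(float) for _ in range(4)],0).sum(2)
for n,I,c0 in(("before",A,303),("now",B,306)):
    r=[]
    for y in range(178,189):
        g=np.diff(cv2.GaussianBlur(I,(3,3),.7)[y,c0:c0+13]);g=np.clip(-g,0,None);i=g.argmax();w=g[max(0,i-1):i+2];r.append(round(float(c0+.5+(np.arange(max(0,i-1),max(0,i-1)+len(w))*w).sum()/w.sum()),1))
    print(n,r)
E
```

```text
before [308.0, 311.8, 311.8, 312.0, 307.8, 308.2, 307.7, 307.6, 308.4, 308.7, 309.5]
now [316.4, 311.4, 311.6, 311.6, 311.5, 311.4, 311.3, 311.3, 310.7, 310.7, 311.4]
```

```bash
python3 - <<'E'
from plant import manip
import cv2,numpy as np
A=cv2.imread("pics/wrist2.png").astype(float).sum(2);f=manip.grab_frame("wrist");B=f["color"].astype(float).sum(2)
cv2.imwrite("pics/wrist5.png",f["color"])
for n,I in(("before",A),("now",B)):
    P=I[190:262,274:292].mean(1);print(n,P.round(0).astype(int).tolist())
E
```

```text
before [330, 331, 332, 331, 332, 333, 331, 331, 331, 330, 329, 330, 329, 314, 264, 185, 118, 83, 76, 76, 75, 75, 87, 110, 135, 151, 155, 156, 156, 173, 211, 247, 268, 272, 270, 260, 247, 229, 212, 199, 193, 190, 186, 184, 180, 180, 176, 173, 169, 182, 225, 278, 314, 326, 328, 328, 328, 329, 328, 329, 330, 331, 331, 332, 333, 332, 332, 334, 334, 334, 335, 338]
now [596, 597, 596, 597, 596, 597, 596, 596, 597, 598, 598, 596, 568, 476, 324, 179, 102, 81, 80, 79, 81, 87, 107, 133, 152, 160, 161, 161, 173, 206, 247, 274, 284, 282, 274, 261, 244, 225, 212, 201, 199, 197, 194, 190, 187, 184, 181, 176, 177, 196, 248, 300, 329, 338, 338, 339, 338, 340, 339, 340, 341, 343, 342, 343, 343, 344, 345, 343, 344, 344, 345, 347]
```

```bash
python3 -c "
from plant import manip
o=manip.observe();print(o['time_s'],o['ft_force'],o['finger_force']);print(manip.finish_job())"
```

```text
10.0 [-4.16446662 -1.18028444  1.3040145 ] 29.992125034332275
the job is handed in; nothing more can be done
None
```

I handed the job in at 10.0 s with the untagged tube still held in the V-rest, pushed back about 5 mm of its 10 mm (roughly 4.5 N), leaning about 0.5°, its foot at most about 2 mm above the plate; I judged even contact on both V faces from the centring, not from a direct view.

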